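# Close the joint of a broken slab and feel along it

### The job

On the wooden glue-up board, push the loose half of the broken slate slab with the fingertips, along between the side battens, until its broken edge fits closed against the held half all the way across. Then feel the closed crack for a step: fingers pointing straight down, run the fingertips lightly and slowly along it, following its bends and touching the stone all the way, from its left end to its right end (as seen looking from the loose half to the held half). Do not lift or tip the slab or press hard on it, leave everything else where it lies, and finish clear with the joint still closed.

Things in the scene. Friction and masses are not known exactly. Their poses are not given: they have to be found in the camera images.
- glue_board: Wooden glue-up board, fixed: plywood 320 (x) x 190 (y) x 12 mm, a batten along each long side (131 mm apart inside, 12 mm high above the plywood, so 10 mm lower than the slab), an end batten at +x whose two turn-buttons hold one half of the slab. Origin: centre of its underside, on the table; x points along it to the end batten (the way to push), y to the left looking that way.
- held_half: Half of the broken grey slate slab, held at the +x end of the board; does not move. 105 x 126 mm, 22 mm thick, top 34 mm above the table; a 44 mm ammonite stands 8 mm proud of it, its nearest edge 38 mm behind the crack. Origin: underside centre, 12 mm above the table; axes as the board's, x pointing from the broken edge to the end batten.
- loose_half: Loose half of the slab: 82 mm long (x), 126 mm wide (y), 2.5 mm play to each side batten, 22 mm thick, about 0.6 kg, flat on the plywood, its broken edge 25 to 50 mm short of the held half. Slides with ordinary friction. Origin: underside, 42 mm from its straight outer edge (at -x); x points to the held half, y left. When home it lies 92.5 mm from held_half's origin along -x, in line.
- push_edge (a point): Middle of the loose half's straight outer edge (the -x side, away from the break), half-way up the 22 mm slab: the place to push.
- loose_edge_mid (a point): Point on the loose half's broken edge, at its top, that meets seam_mid when the joint is closed.
- seam_left (a point): Point on the held half's broken edge, level with the slab's top (34 mm above the table), 6 mm in from its left end (57 mm left of the board's centre line). The closed crack runs straight from seam_left to seam_bend1, on through seam_mid to seam_bend2, and on to seam_right.
- seam_left_mid (a point): Point on the held half's broken edge, level with the slab's top (34 mm above the table), half-way from seam_left to the first bend. The closed crack runs straight from seam_left to seam_bend1, on through seam_mid to seam_bend2, and on to seam_right.
- seam_bend1 (a point): Point on the held half's broken edge, level with the slab's top (34 mm above the table), at its first bend (24 mm left of the centre line). The closed crack runs straight from seam_left to seam_bend1, on through seam_mid to seam_bend2, and on to seam_right.
- seam_mid (a point): Point on the held half's broken edge, level with the slab's top (34 mm above the table), half-way between the bends. The closed crack runs straight from seam_left to seam_bend1, on through seam_mid to seam_bend2, and on to seam_right.
- seam_bend2 (a point): Point on the held half's broken edge, level with the slab's top (34 mm above the table), at its second bend (20 mm right of the centre line). The closed crack runs straight from seam_left to seam_bend1, on through seam_mid to seam_bend2, and on to seam_right.
- seam_right_mid (a point): Point on the held half's broken edge, level with the slab's top (34 mm above the table), half-way from the second bend to seam_right. The closed crack runs straight from seam_left to seam_bend1, on through seam_mid to seam_bend2, and on to seam_right.
- seam_right (a point): Point on the held half's broken edge, level with the slab's top (34 mm above the table), 6 mm in from its right end (57 mm right of the centre line). The closed crack runs straight from seam_left to seam_bend1, on through seam_mid to seam_bend2, and on to seam_right.
- glue_bottle: Brown glue bottle, 36 mm across, 95 mm tall, standing left of the board, about 50 mm from it; origin at the centre of its foot. To be left alone.
- loupe: Black hand lens, 45 x 56 x 12 mm, lying left of the board; origin under its centre. To be left alone.
- needle_pick: Blue pick, 140 mm long, 9 mm thick, lying left of the near end of the board; origin under its centre. To be left alone.
- dust_brush: Flat dust brush with a wooden handle, 213 x 53 x 18 mm, lying right of the board and along it; origin under its centre. To be left alone.
There are look-alikes about, which are no part of the job. What is meant by the loose_half is not green, and is the larger of those in its own colour.

How it is judged:
On the way, in this order (a step that is already met when the one before it is completed fails the run):
1. the loose half has been pushed home: the joint is closed (horizontal distance between loose_edge_mid and seam_mid below 0.0035 m and angle between the y axis of loose_half and the y axis of held_half, either way round below 0.035 rad), for 0.2 s.
2. the fingertips touch the stone lightly at the left end of the closed crack (horizontal distance between the grasp point and seam_left below 0.009 m and (contact force between the fingers and held_half above 0.1 N or contact force between the fingers and loose_half above 0.1 N) and contact force between the fingers and held_half below 15 N and contact force between the fingers and loose_half below 15 N), for 0.08 s.
3. the fingertips touch the stone lightly between there and the first bend (horizontal distance between the grasp point and seam_left_mid below 0.009 m and (contact force between the fingers and held_half above 0.1 N or contact force between the fingers and loose_half above 0.1 N) and contact force between the fingers and held_half below 15 N and contact force between the fingers and loose_half below 15 N), for 0.08 s.
4. the fingertips touch the stone lightly at its first bend (horizontal distance between the grasp point and seam_bend1 below 0.009 m and (contact force between the fingers and held_half above 0.1 N or contact force between the fingers and loose_half above 0.1 N) and contact force between the fingers and held_half below 15 N and contact force between the fingers and loose_half below 15 N), for 0.08 s.
5. the fingertips touch the stone lightly half-way along it (horizontal distance between the grasp point and seam_mid below 0.009 m and (contact force between the fingers and held_half above 0.1 N or contact force between the fingers and loose_half above 0.1 N) and contact force between the fingers and held_half below 15 N and contact force between the fingers and loose_half below 15 N), for 0.08 s.
6. the fingertips touch the stone lightly at its second bend (horizontal distance between the grasp point and seam_bend2 below 0.009 m and (contact force between the fingers and held_half above 0.1 N or contact force between the fingers and loose_half above 0.1 N) and contact force between the fingers and held_half below 15 N and contact force between the fingers and loose_half below 15 N), for 0.08 s.
7. the fingertips touch the stone lightly between there and the right end (horizontal distance between the grasp point and seam_right_mid below 0.009 m and (contact force between the fingers and held_half above 0.1 N or contact force between the fingers and loose_half above 0.1 N) and contact force between the fingers and held_half below 15 N and contact force between the fingers and loose_half below 15 N), for 0.08 s.
8. the fingertips touch the stone lightly at its right end (horizontal distance between the grasp point and seam_right below 0.009 m and (contact force between the fingers and held_half above 0.1 N or contact force between the fingers and loose_half above 0.1 N) and contact force between the fingers and held_half below 15 N and contact force between the fingers and loose_half below 15 N), for 0.08 s.
At the end, for the whole second after the job is handed in: The joint is closed: loose_edge_mid within 3.5 mm of seam_mid seen from above, the halves in line within 2 degrees; the loose half lies flat and at rest on the board (all of step 1 and height (world z) of loose_half below 0.0145 m and angle between loose_half's own z axis and vertical below 0.03 rad and linear speed of loose_half below 0.01 m/s); the robot touches nothing.
It fails at once if the loose half is lifted or tipped (height (world z) of loose_half above 0.018 m or angle between loose_half's own z axis and vertical above 0.1 rad).
It fails at once if the slab is pressed hard (over 40 N) (contact force between the fingers and held_half above 40 N or contact force between the fingers and loose_half above 40 N).
It fails at once if one of the other things is moved by more than 15 mm (distance of any of glue_bottle, loupe, needle_pick, dust_brush from where it was at the start of the episode above 0.015 m).
It also fails if it takes over 54 s, if anything falls off the work surface, if the arm or the gripper's body presses on something with over 40 N, if the wrist force passes 120 N, or if a joint passes its speed limit or range.

### The arm

A 6-joint arm with a two-finger parallel gripper is mounted at the origin on a cart in front of the work surface, level with it; the furniture and walls round the work are solid. World frame = base frame: x ahead of the robot, y to its left, z up, the work surface at z = 0. Lengths are in m, angles in rad, forces in N, time in s.
With the tool pointing down it reaches from about 0.35 to 0.875 m from the base axis. Payload 4.2 kg.
Tool frame: the origin (TCP) lies midway between the tips of the shut fingers; the grasp point (between the pads) lies 19 mm behind it; z points along the fingers, x is the direction in which the jaws open and shut, and the axes are right-handed (so a half turn about z gives the same grasp; the last joint's range is limited). The gripper opens to 85 mm and grips with 20 to 120 N. Pads are 22 mm wide; open, the fingers measure 114 mm over their backs; the gripper's body (76 mm by 85 mm) begins 54 mm behind the grasp point. The pads swing forward as they close: fully open they stand 13 mm farther back than shut.
Start: joints at [-1.069, 0.385, 0.008, 0, -1.194, -0.259], TCP at [0.15, -0.607, 0.231] pointing down, gripper open.
Joint ranges: [-3.14, 3.14], [-1.21, 2.06], [-1.07, 1.41], [-3.16, 2.05], [-2.99, -0.16], [-3.1, 3.1]. Speed limits (rad/s): [2.79, 2.79, 3.14, 3.14, 3.14, 3.14].

### API

Orientations are given as a unit quaternion [x, y, z, w].
In Python, from plant import r gives the robot as it stands.
- The arm moves only by the tool drive_tool, never from a script. Its argument "commands" is one flat list of numbers, 7 for each row, row after row: the shift along the tool's x, y, z in m, then the turn, a rotation vector about the tool's x, y, z in rad, then the finger opening in m, from 0 to 0.0854. A call has 1 to 12 rows; each row is the pose to reach, as a shift and turn from the pose commanded when the call began, along the tool's axes at that moment; what a row does not reach only later rows make up. A row lasts 1/10 s, in which the tool goes at most 50 mm and 8.59 degrees, less where a joint would pass 70% of its speed; a pose out of reach is approached as far as the arm can. A call with a gripper value outside its range is refused whole. The fingers move at their own pace and stop on an object; the grip force is fixed at half the most. Time passes only in rows, so rows that repeat a pose let the fingers close. It gives the time, the measured TCP pose, the force and the opening at its end, in the units of the state.
- r.read_state(): the state, without advancing time (a new reading comes with each control period).
- r.capture(name): name is "side" or "top"; returns a dict with "pixels" (384x512x3 uint8, red, green, blue), "range_z" (384x512 float32, m along the optical axis (not along the pixel's ray), 0 where there is no reading), "K" (3x3 intrinsics, pixels), "position" and "rotation" of the camera in the world. Camera axes: x right, y down, z forward; pixel columns grow to the right and rows downward; lengths in m; the calibration is good to about 2 mm. A picture is of the moment at which its call begins.
- r.job_done(): hands the job in, once; it reports no verdict.
The state is a dict: "t": time; "joint_positions": joint angles; "dq": joint speeds; "effort": joint torques, N m; "position": TCP position; "orientation": TCP orientation; "contact_force": force on the tool from outside, world axes, zero at the start; "ft_torque": the same for the moment, N m; "grip_width": finger opening in m.
Only numpy, scipy, OpenCV 4.12 (cv2) and the standard library are available. Lean on these libraries where they do the work, as an engineer would, in place of code of your own. Each camera call takes 0.05 s, during which the arm holds its last target.

## Working session

There is one attempt and no reset: what is moved stays moved. The work goes in short steps, Python scripts to look and compute and a tool call to move; the robot and the scene stay as the last step left them, time stands still between calls to the robot, and variables do not carry over. Pictures are saved under pics/ and viewed, and the job is handed in when it is done.

Besides the shell and the picture viewer there is one more tool, called after "Call:" by a JSON object that holds its "api" and its "payload", one argument or row to a line. drive_tool: Moves the arm, as the interface text tells. Its arguments: {"type":"object","properties":{"commands":{"type":"array","items":{"type":"number"}}},"required":["commands"]}

```bash
mkdir -p pics
python3 - <<'E'
from plant import r
import cv2,numpy as np
s=r.read_state();print({k:np.round(v,4).tolist() for k,v in s.items()})
for n in("top","side"):
    c=r.capture(n);np.savez(f"{n}0.npz",**c);cv2.imwrite(f"pics/{n}0.png",c["pixels"][:,:,::-1]);print(n,c["K"],c["position"],c["rotation"])
E
```

```text
{'t': 0.0, 'joint_positions': [-1.0694, 0.3856, 0.0066, -0.0005, -1.194, -0.2586], 'dq': [-0.0008, 0.0008, -0.0005, -0.0002, -0.0012, -0.0026], 'effort': [-0.002, -39.2292, 18.8397, 4.1861, -0.0046, -0.0], 'position': [0.1502, -0.6061, 0.2302], 'orientation': [0.6163, 0.7875, 0.0006, -0.0009], 'contact_force': [-0.2107, 0.1907, -0.2523], 'ft_torque': [-0.052, -0.0349, -0.0313], 'grip_width': 0.0856}
top [[377.36107952   0.         257.58947351]
 [  0.         377.36107952 191.47202536]
 [  0.           0.           1.        ]] [0.36621389 0.26100982 0.91040395] [ 0.70770391 -0.70299933  0.04376499 -0.05506127]
side [[450.54484731   0.         255.66856581]
 [  0.         450.54484731 187.71331393]
 [  0.           0.           1.        ]] [0.25903598 1.04137306 0.40954301] [-0.12120181  0.82613601 -0.54521152  0.07452397]
```

View pics/top0.png

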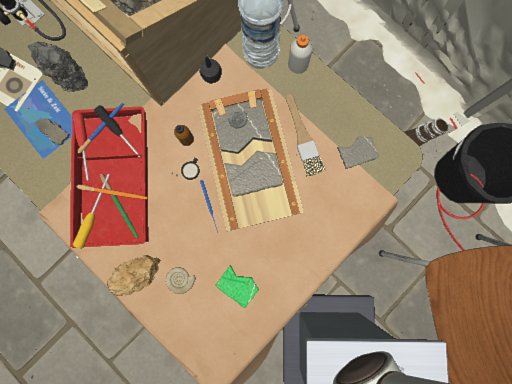

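View pics/side0.png

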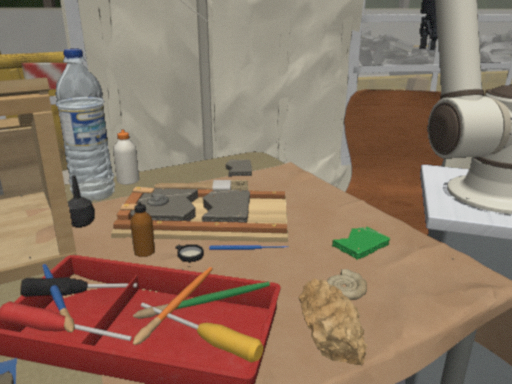

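The top view shows the board at about (250,160). The held half is at the top end (238,120), and the grey loose half at (255,172) is skewed a little. The bottle, loupe and pick are to the left, the brush is to the right at (305,140), and the green piece (237,286) and small grey piece (357,152) are look-alikes.

```bash
cat > h.py <<'E'
import numpy as np,cv2
from scipy.spatial.transform import Rotation as R
def load(f): return dict(np.load(f))
def world(c,u,v,z=None):
    K=c["K"];M=R.from_quat(c["rotation"]).as_matrix()
    u=np.asarray(u,float);v=np.asarray(v,float)
    d=np.stack([(u-K[0,2])/K[0,0],(v-K[1,2])/K[1,1],np.ones_like(u)],-1)@M.T
    if z is None: s=c["range_z"][v.astype(int),u.astype(int)]
    else: s=(z-c["position"][2])/d[...,2]
    return c["position"]+d*s[...,None]
def pix(c,P):
    M=R.from_quat(c["rotation"]).as_matrix();q=(np.asarray(P)-c["position"])@M;q=q@c["K"].T
    return q[...,:2]/q[...,2:]
def ortho(c,x0,x1,y0,y1,z,s=2500):
    # image: up=+x world, left=+y
    X=np.arange(x1,x0,-1/s);Y=np.arange(y1,y0,-1/s)
    XX,YY=np.meshgrid(X,Y,indexing="ij")
    p=pix(c,np.stack([XX,YY,np.full_like(XX,z)],-1)).astype(np.float32)
    return cv2.remap(c["pixels"],p[...,0],p[...,1],cv2.INTER_CUBIC)
E
python3 - <<'E'
from h import *
c=load("top0.npz")
uu,vv=np.meshgrid(np.arange(512),np.arange(384))
W=world(c,uu,vv)
for p in [(206,105),(270,90),(228,229),(299,213),(238,120),(255,172),(182,134),(300,140),(245,150),(160,200),(300,260)]: print(p,W[p[1],p[0]].round(4))
x=W[85:235,195:310].reshape(-1,3);print(x.min(0),x.max(0))
im=c["pixels"][80:240,190:330,::-1];cv2.imwrite("pics/z0.png",cv2.resize(im,None,fx=3.7,fy=3.7,interpolation=cv2.INTER_CUBIC))
E
```

```text
(206, 105) [0.7048 0.4041 0.0242]
(270, 90) [0.7485 0.2469 0.0127]
(228, 229) [0.4023 0.3454 0.0123]
(299, 213) [0.4415 0.1768 0.0115]
(238, 120) [0.3662 0.261  0.9104]
(255, 172) [0.5355 0.2819 0.0366]
(182, 134) [0.6163 0.4495 0.0737]
(300, 140) [0.6201 0.1732 0.0134]
(245, 150) [0.5946 0.3074 0.0128]
(160, 200) [0.4717 0.5132 0.0025]
(300, 260) [3.308e-01 1.742e-01 1.000e-04]
[ 0.36621389  0.14797525 -0.00497183] [0.76909652 0.43745604 0.91040395]
```

View pics/z0.png

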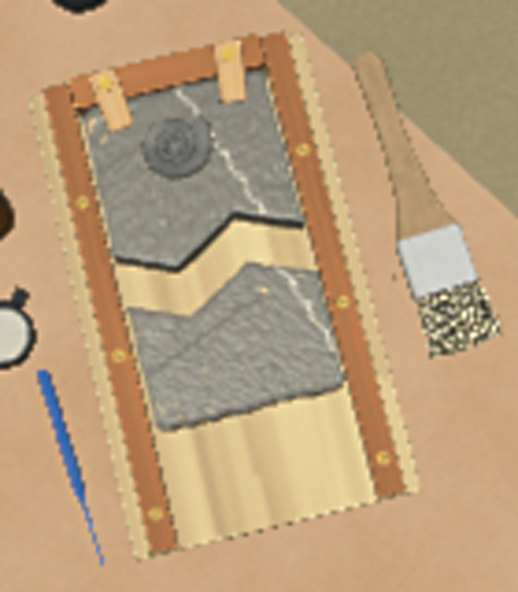

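Run:
```python
from h import *
c=load("top0.npz")
uu,vv=np.meshgrid(np.arange(512),np.arange(384))
W=world(c,uu,vv);z=W[...,2]
m=((z>0.006)&(z<0.05)&(c["range_z"]>0)).astype(np.uint8)
n,l,st,ce=cv2.connectedComponentsWithStats(m)
k=l[190,290] if l[190,290] else l[172,255]
print(st[k])
P=W[l==k]
rc=cv2.minAreaRect((P[:,:2]*1000).astype(np.float32));print(rc)
# fit rect by zoomed corner clicks
q=np.array([(140,558),(418,492),(302,32),(32,98)])/3.7+[190,80]
Q=world(c,q[:,0],q[:,1],0.012);print(Q.round(4))
print([np.linalg.norm(Q[i]-Q[(i+1)%4]).round(4) for i in range(4)])
e=np.array([(115,258),(180,270),(235,213),(305,225)])/3.7+[190,80]
print(world(c,e[:,0],e[:,1],.034).round(4))
# ammonite / hints
for nm,(x0,x1,y0,y1,zz) in {"o34":(.46,.70,.20,.38,.034),"o12":(.38,.78,.12,.44,.012)}.items():
    s=3000 if nm=="o34" else 1500
    cv2.imwrite(f"pics/{nm}.png",ortho(c,x0,x1,y0,y1,zz,s)[:,:,::-1])
```

```text
[  198    88   106   144 10109]
((575.378173828125, 297.10675048828125), (319.83709716796875, 190.0561981201172), 14.235177993774414)
[[0.398  0.3458 0.012 ]
 [0.4416 0.1674 0.012 ]
 [0.7523 0.2428 0.012 ]
 [0.7055 0.4243 0.012 ]]
[np.float64(0.1836), np.float64(0.3198), np.float64(0.1874), np.float64(0.3174)]
[[0.5897 0.3634 0.034 ]
 [0.5819 0.3214 0.034 ]
 [0.6198 0.2863 0.034 ]
 [0.612  0.241  0.034 ]]
```

View pics/o34.png

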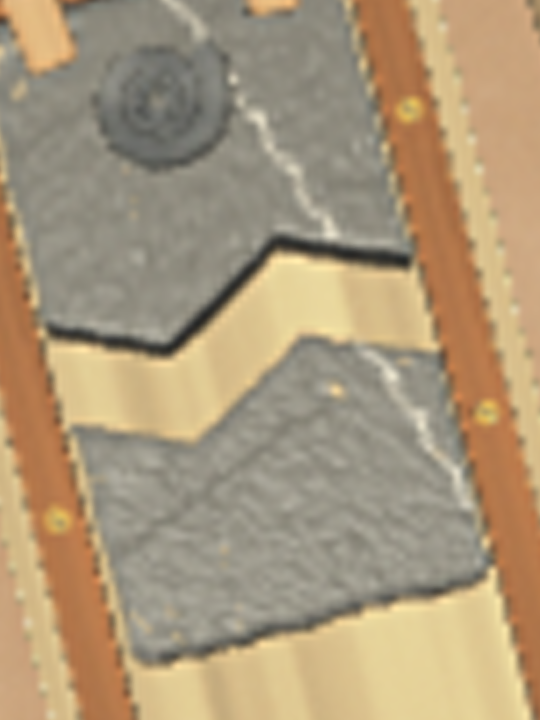

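View pics/o12.png

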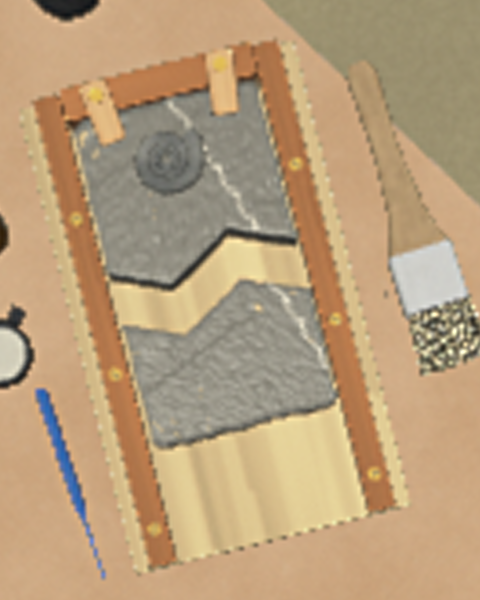

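Run:
```python
from h import *
B=np.array([.5754,.2971]);a=np.deg2rad(14.235);Rm=np.array([[np.cos(a),-np.sin(a)],[np.sin(a),np.cos(a)]])
def f(p): 
    p=np.array(p,float);w=np.stack([.70-p[:,1]/3000,.38-p[:,0]/3000],1);return w,((w-B)@Rm)*1000
for nm,p in dict(held=[(47,324),(168,347),(278,236),(410,256)],loosefront=[(75,428),(197,441),(305,338),(440,352)],back=[(145,657),(488,570)],amm=[(160,105)]).items():
    w,b=f(p);print(nm,b.round(1).tolist(),w.round(4).tolist())
```

```text
held [[32.6, 61.1], [15.3, 23.9], [42.1, -20.8], [24.8, -61.8]] [[0.592, 0.3643], [0.5843, 0.324], [0.6213, 0.2873], [0.6147, 0.2433]]
loosefront [[-3.3, 60.6], [-17.5, 22.2], [7.0, -21.1], [-8.6, -63.6]] [[0.5573, 0.355], [0.553, 0.3143], [0.5873, 0.2783], [0.5827, 0.2333]]
back [[-83.0, 56.7], [-83.0, -61.2]] [[0.481, 0.3317], [0.51, 0.2173]]
amm [[94.1, 6.6]] [[0.665, 0.3267]]
```

```bash
cat >> h.py <<'E'
B=np.array([.5754,.2971]);YAW=np.deg2rad(14.235)
Rb=np.array([[np.cos(YAW),-np.sin(YAW)],[np.sin(YAW),np.cos(YAW)]])
def b2w(x,y): return B+Rb@np.array([x,y])/1000
def tool(s,P,Rq=None):
    M=R.from_quat(s["orientation"])
    # target: x=board y, y=board x, z=down
    T=R.from_matrix(np.array([[Rb[0,1],Rb[0,0],0],[Rb[1,1],Rb[1,0],0],[0,0,-1]]))
    return M.inv().apply(np.asarray(P)-s["position"]).round(4).tolist(),(M.inv()*T).as_rotvec().round(4).tolist()
def show():
    from plant import r
    s=r.read_state();p=s["position"];b=(p[:2]-B)@Rb*1000
    print("t",s["t"],"board",b.round(1),"z",(p[2]*1000).round(1),"F",s["contact_force"].round(2),"Fb",(s["contact_force"][:2]@Rb).round(2),"w",s["grip_width"].round(4));return s
E
python3 - <<'E'
from h import *
s=show()
print(tool(s,[.48,-.15,.22]))
print(b2w(-115,0),tool(s,[*b2w(-115,0),.10]))
E
```

```text
Traceback (most recent call last):
  File "h.py", line 31, in show
    print("t",s["t"],"board",b.round(1),"z",(p[2]*1000).round(1),"F",s["contact_force"].round(2),"Fb",(s["contact_force"][:2]@Rb).round(2),"w",s["grip_width"].round(4));return s
                                                                                                                                               ^^^^^^^^^^^^^^^^^^^^^
AttributeError: 'float' object has no attribute 'round'
```

```bash
sed -i 's/s\["grip_width"\].round(4)/round(float(s["grip_width"]),4)/; s/(p\[2\]\*1000).round(1)/round(float(p[2]*1000),1)/' h.py
python3 - <<'E'
from h import *
s=show()
print(tool(s,[.48,-.15,.22]))
print(b2w(-115,-1),tool(s,[*b2w(-115,-1),.10]))
E
```

```text
t 0.1 board [-634.3 -771. ] z 230.3 F [ 0.44 -0.38 -0.12] Fb [ 0.34 -0.48] w 0.0855
([0.3636, 0.4298, 0.011], [-0.0001, -0.0019, -0.0058])
[0.46417694 0.26785226] ([0.7727, 0.5148, 0.1318], [-0.0001, -0.0019, -0.0058])
```

Call:
{"api": "drive_tool", "payload": {
  "commands": [0.364,0.43,0.01,0,-0.002,-0.006,0.06,0.364,0.43,0.01,0,-0.002,-0.006,0.06,0.364,0.43,0.01,0,-0.002,-0.006,0.06,0.364,0.43,0.01,0,-0.002,-0.006,0.06,0.364,0.43,0.01,0,-0.002,-0.006,0.06,0.364,0.43,0.01,0,-0.002,-0.006,0.06,0.364,0.43,0.01,0,-0.002,-0.006,0.06,0.364,0.43,0.01,0,-0.002,-0.006,0.06,0.364,0.43,0.01,0,-0.002,-0.006,0.06,0.364,0.43,0.01,0,-0.002,-0.006,0.06,0.364,0.43,0.01,0,-0.002,-0.006,0.06,0.364,0.43,0.01,0,-0.002,-0.006,0.06]
}}

```text
t: 1.3
position: [0.4822, -0.1467, 0.2209]
orientation: [0.612, 0.791, -0.0, 0.001]
contact_force: [-0.7, 0.1, -0.4]
grip_width: 0.0602
```

Run:
```python
from h import *
s=show()
print(b2w(-115,-1),tool(s,[*b2w(-115,-1),.10]))
```

```text
t 1.3 board [-199.5 -407.2] z 220.9 F [-0.69  0.15 -0.39] Fb [-0.63  0.31] w 0.0602
[0.46417694 0.26785226] ([0.4061, 0.0864, 0.1202], [0.0002, 0.0018, 0.0048])
```

Call:
{"api": "drive_tool", "payload": {
  "commands": [0.045,0.01,0,0,0,0,0.06,0.09,0.02,0,0,0,0,0.06,0.135,0.03,0.01,0,0,0,0.06,0.18,0.04,0.03,0,0,0,0.06,0.225,0.05,0.05,0,0,0,0.06,0.27,0.06,0.07,0,0,0,0.06,0.315,0.07,0.09,0,0,0,0.06,0.36,0.08,0.105,0,0,0,0.06,0.406,0.086,0.12,0,0,0,0.06,0.406,0.086,0.12,0,0,0,0.06,0.406,0.086,0.12,0,0,0,0.06,0.406,0.086,0.12,0,0,0,0.06]
}}

```text
t: 2.5
position: [0.4635, 0.2635, 0.1005]
orientation: [0.614, 0.789, -0.001, 0.001]
contact_force: [-0.2, -1.1, -0.3]
grip_width: 0.0593
```

Run:
```python
from h import *
from plant import r
s=show()
print(tool(s,[*b2w(-108,-1),.018]))
for n in ("side","top"):
    c=r.capture(n);cv2.imwrite(f"pics/{n}1.png",c["pixels"][:,:,::-1])
```

```text
t 2.5 board [-116.7   -5.1] z 100.5 F [-0.17 -1.08 -0.32] Fb [-0.43 -1.  ] w 0.0593
([0.0043, 0.0087, 0.0825], [-0.0005, 0.0023, -0.0006])
```

View pics/side1.png

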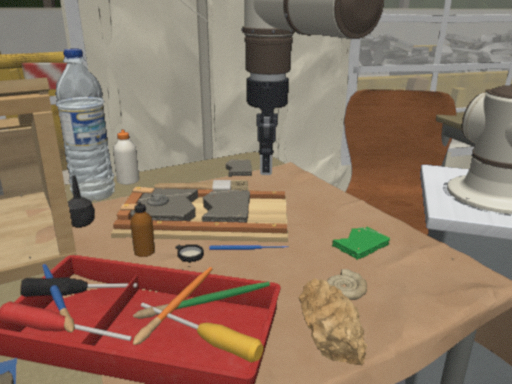

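View pics/top1.png

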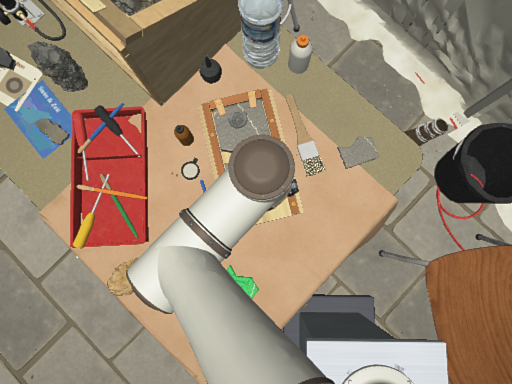

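The side view shows the gripper over the free plywood at about (267,170), clear of everything. Next it goes down behind the loose half.

Call:
{"api": "drive_tool", "payload": {
  "commands": [0.004,0.008,0.02,0,0,0,0.06,0.004,0.008,0.04,0,0,0,0.06,0.004,0.008,0.06,0,0,0,0.06,0.004,0.008,0.075,0,0,0,0.06,0.004,0.008,0.082,0,0,0,0.06,0.004,0.008,0.082,0,0,0,0.06,0.004,0.008,0.082,0,0,0,0.06]
}}

```text
t: 3.3
position: [0.471, 0.2701, 0.0193]
orientation: [0.614, 0.789, 0.0, 0.001]
contact_force: [-0.5, 0.4, -0.2]
grip_width: 0.0599
```

Run:
```python
from h import *
from plant import r
s=show()
c=r.capture("side");cv2.imwrite(f"pics/side2.png",cv2.resize(c["pixels"][130:260,90:310,::-1],None,fx=3.5,fy=3.5,interpolation=cv2.INTER_CUBIC))
```

```text
t 3.3 board [-107.8   -0.5] z 19.3 F [-0.45  0.36 -0.15] Fb [-0.35  0.46] w 0.0599
```

View pics/side2.png

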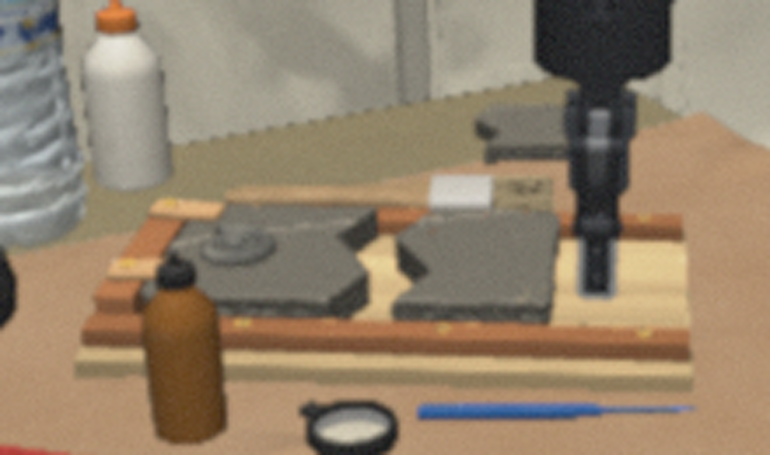

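The finger stands behind the slab's outer edge at zoom (597,290) with a gap of about 1 cm, so I'll push now.

Call:
{"api": "drive_tool", "payload": {
  "commands": [0,0.004,0.003,0,0,0,0.06,0,0.008,0.003,0,0,0,0.06,0,0.01,0.003,0,0,0,0.06,0,0.012,0.003,0,0,0,0.06,0,0.014,0.003,0,0,0,0.06,0,0.017,0.003,0,0,0,0.06,0,0.02,0.003,0,0,0,0.06,0,0.024,0.003,0,0,0,0.06,0,0.028,0.003,0,0,0,0.06,0,0.032,0.003,0,0,0,0.06,0,0.036,0.003,0,0,0,0.06,0,0.04,0.003,0,0,0,0.06]
}}

```text
t: 4.55
position: [0.5096, 0.2801, 0.0153]
orientation: [0.614, 0.789, -0.001, 0.001]
contact_force: [-2.6, -0.2, -0.1]
grip_width: 0.06
```

Run:
```python
from h import *
from plant import r
s=show()
c=r.capture("side");cv2.imwrite(f"pics/side3.png",cv2.resize(c["pixels"][130:260,90:310,::-1],None,fx=3.5,fy=3.5,interpolation=cv2.INTER_CUBIC))
```

```text
t 4.55 board [-68.   -0.3] z 15.3 F [-2.59 -0.2  -0.05] Fb [-2.56  0.44] w 0.06
```

View pics/side3.png

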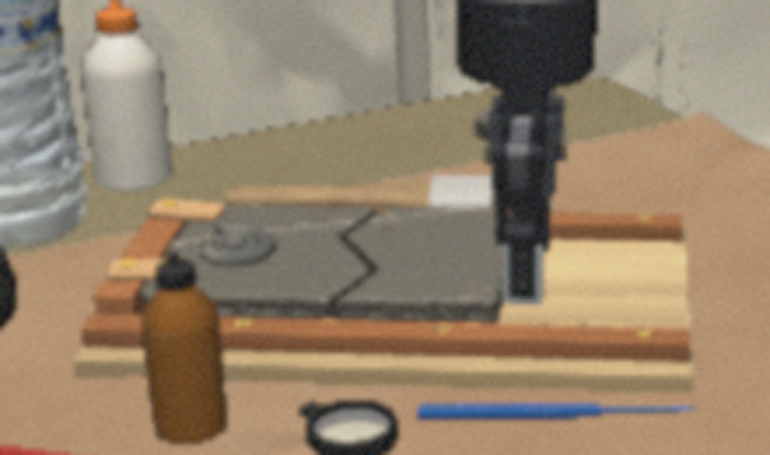

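The crack now shows only as a dark line from (340,305) to (375,210), nearly closed. I'll creep the rest.

Call:
{"api": "drive_tool", "payload": {
  "commands": [0,0.001,0,0,0,0,0.06,0,0.002,0,0,0,0,0.06,0,0.003,0,0,0,0,0.06]
}}

```text
t: 4.9
position: [0.512, 0.2807, 0.0154]
orientation: [0.614, 0.789, -0.001, 0.001]
contact_force: [-1.5, 0.6, -1.2]
grip_width: 0.06
```

Run:
```python
from h import *
s=show()
```

```text
t 4.9 board [-65.5  -0.3] z 15.4 F [-1.48  0.59 -1.18] Fb [-1.29  0.93] w 0.06
```

Call:
{"api": "drive_tool", "payload": {
  "commands": [0,0.001,0,0,0,0,0.06,0,0.0015,0,0,0,0,0.06,0,0.002,0,0,0,0,0.06]
}}

```text
t: 5.2
position: [0.514, 0.2812, 0.0154]
orientation: [0.614, 0.789, -0.001, 0.001]
contact_force: [-2.0, -0.8, -1.6]
grip_width: 0.0598
```

Run:
```python
from h import *
from plant import r
s=show()
c=r.capture("side");cv2.imwrite(f"pics/side4.png",cv2.resize(c["pixels"][160:240,120:260,::-1],None,fx=5.5,fy=5.5,interpolation=cv2.INTER_CUBIC))
```

```text
t 5.2 board [-63.4  -0.3] z 15.4 F [-2.03 -0.77 -1.61] Fb [-2.16 -0.25] w 0.0598
```

View pics/side4.png

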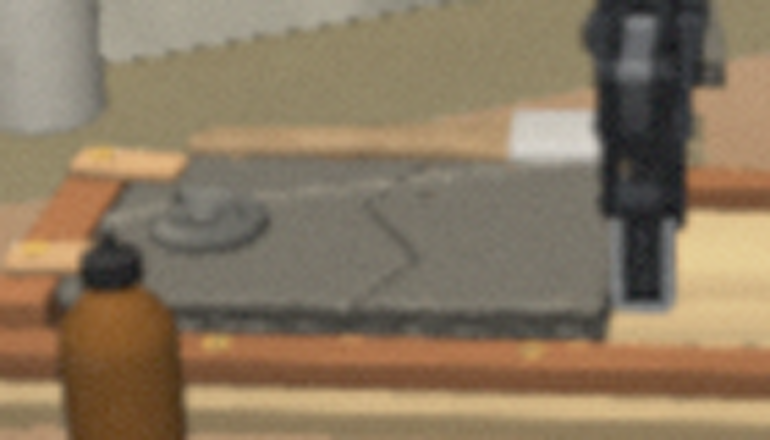

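The crack is a thin line and the force is still only the sliding force. I'll keep going in 0.5 mm steps until the force rises.

Call:
{"api": "drive_tool", "payload": {
  "commands": [0,0.0005,0,0,0,0,0.06,0,0.001,0,0,0,0,0.06,0,0.001,0,0,0,0,0.06]
}}

```text
t: 5.55
position: [0.5151, 0.2815, 0.0155]
orientation: [0.614, 0.789, -0.001, 0.001]
contact_force: [-0.9, -0.6, -2.1]
grip_width: 0.0603
```

Run:
```python
from h import *
s=show()
```

```text
t 5.55 board [-62.3  -0.3] z 15.5 F [-0.89 -0.55 -2.05] Fb [-1.   -0.32] w 0.0603
```

Call:
{"api": "drive_tool", "payload": {
  "commands": [0,0.0005,0,0,0,0,0.06,0,0.001,0,0,0,0,0.06,0,0.001,0,0,0,0,0.06]
}}

```text
t: 5.85
position: [0.5154, 0.2816, 0.0155]
orientation: [0.614, 0.789, -0.001, 0.001]
contact_force: [-5.5, -0.9, 0.6]
grip_width: 0.0601
```

Run:
```python
from h import *
s=show()
```

```text
t 5.85 board [-62.   -0.3] z 15.5 F [-5.55 -0.92  0.62] Fb [-5.6   0.48] w 0.0601
```

Call:
{"api": "drive_tool", "payload": {
  "commands": [0,0.0005,0,0,0,0,0.06,0,0.001,0,0,0,0,0.06,0,0.001,0,0,0,0,0.06]
}}

```text
t: 6.15
position: [0.5154, 0.2815, 0.0155]
orientation: [0.614, 0.789, -0.002, 0.0]
contact_force: [-8.5, -0.2, 3.0]
grip_width: 0.0599
```

Run:
```python
from h import *
from plant import r
s=show()
c=r.capture("side");cv2.imwrite(f"pics/side5.png",cv2.resize(c["pixels"][160:240,120:260,::-1],None,fx=5.5,fy=5.5,interpolation=cv2.INTER_CUBIC))
```

```text
t 6.15 board [-62.   -0.3] z 15.5 F [-8.53 -0.23  2.97] Fb [-8.32  1.87] w 0.0599
```

View pics/side5.png

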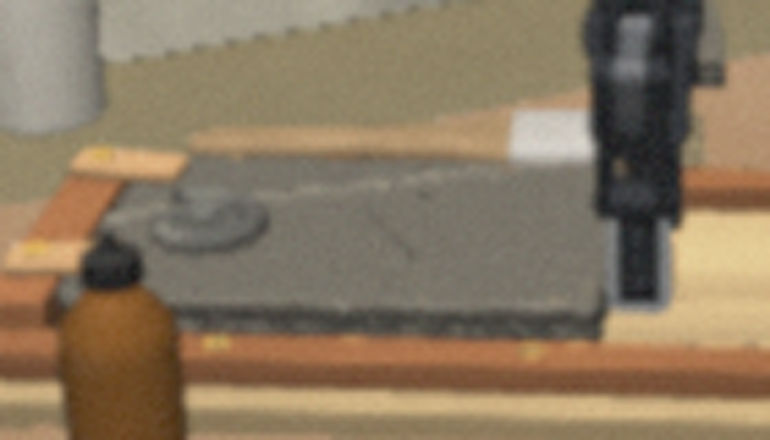

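Closed: the force rises with no further motion, and the crack line has all but vanished. I'll back off, rise, shut the fingers and go over the left end.

Call:
{"api": "drive_tool", "payload": {
  "commands": [0,-0.004,0,0,0,0,0.06,0,-0.01,0,0,0,0,0.06,0,-0.012,-0.02,0,0,0,0.06,0,-0.012,-0.045,0,0,0,0.05,0,-0.012,-0.065,0,0,0,0,0.01,0.01,-0.07,0,0,0,0,0.025,0.04,-0.07,0,0,0,0,0.04,0.07,-0.07,0,0,0,0,0.057,0.092,-0.065,0,0,0,0,0.057,0.092,-0.055,0,0,0,0,0.057,0.092,-0.045,0,0,0,0,0.057,0.092,-0.045,0,0,0,0]
}}

```text
t: 7.4
position: [0.5905, 0.3585, 0.0581]
orientation: [0.614, 0.789, -0.003, 0.0]
contact_force: [-0.4, -0.3, -0.8]
grip_width: -0.0003
```

Run:
```python
from h import *
from plant import r
s=show()
print(tool(s,[*b2w(31.7,57),.040]))
c=r.capture("side");cv2.imwrite(f"pics/side6.png",cv2.resize(c["pixels"][100:240,100:260,::-1],None,fx=4,fy=4,interpolation=cv2.INTER_CUBIC))
c=r.capture("top");np.savez("top6.npz",**c);cv2.imwrite("pics/top6.png",cv2.resize(c["pixels"][80:240,190:330,::-1],None,fx=3.7,fy=3.7,interpolation=cv2.INTER_CUBIC))
```

```text
t 7.4 board [29.8 55.8] z 58.1 F [-0.36 -0.34 -0.77] Fb [-0.43 -0.24] w -0.0003
([0.0012, 0.002, 0.0181], [-0.0039, 0.0038, -0.0002])
```

View pics/side6.png

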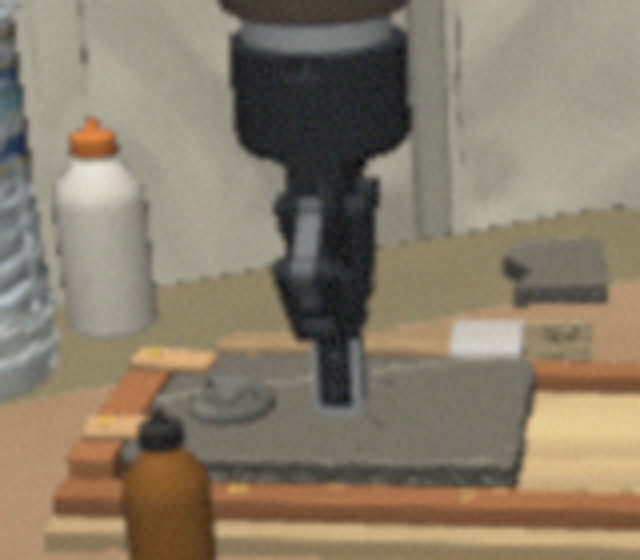

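View pics/top6.png

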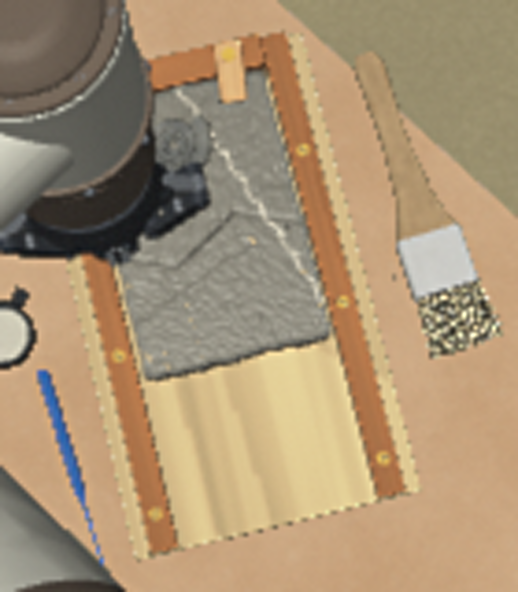

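The joint is closed: the vein and the crack line run on across both halves in the top view. The fingertip at side zoom (340,410) hangs over the left end. I'll compare its pixel with the kinematics and go down.

Call:
{"api": "drive_tool", "payload": {
  "commands": [0.001,0.002,0.008,0,0,0,0,0.001,0.002,0.016,0,0,0,0,0.001,0.002,0.02,0,0,0,0,0.001,0.002,0.021,0,0,0,0,0.001,0.002,0.021,0,0,0,0]
}}

```text
t: 8.0
position: [0.5936, 0.3613, 0.039]
orientation: [0.614, 0.789, -0.001, 0.001]
contact_force: [-0.1, -0.4, -1.0]
grip_width: -0.0002
```

Run:
```python
from h import *
from plant import r
s=show()
c=r.capture("side");print(pix(c,[.5905,.3585,.0581]),pix(c,s["position"]))
cv2.imwrite(f"pics/side7.png",cv2.resize(c["pixels"][140:240,120:260,::-1],None,fx=5.5,fy=5.5,interpolation=cv2.INTER_CUBIC))
```

```text
t 8.0 board [33.5 57.7] z 39.0 F [-0.13 -0.36 -0.95] Fb [-0.21 -0.31] w -0.0002
[185.32340943 202.25669488] [183.67368617 212.00199909]
```

View pics/side7.png

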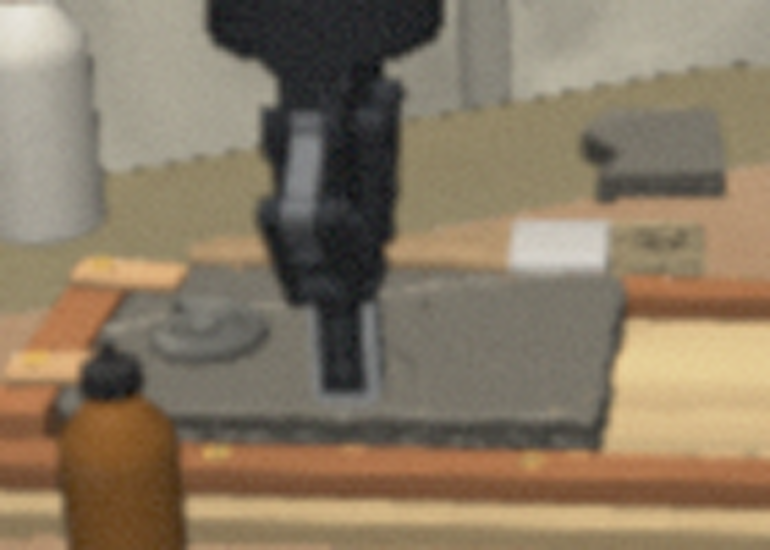

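The measured and predicted pixels agree: (185,202.5) against (185.3,202.3). Touching down.

Call:
{"api": "drive_tool", "payload": {
  "commands": [0,-0.001,0.002,0,0,0,0,0,-0.001,0.003,0,0,0,0,0,-0.001,0.004,0,0,0,0,0,-0.001,0.0045,0,0,0,0,0,-0.001,0.0045,0,0,0,0]
}}

```text
t: 8.55
position: [0.5928, 0.3612, 0.0348]
orientation: [0.614, 0.789, -0.001, 0.001]
contact_force: [-0.4, -0.8, 0.2]
grip_width: -0.0004
```

Run:
```python
from h import *
s=show()
```

```text
t 8.55 board [32.6 57.8] z 34.8 F [-0.37 -0.75  0.2 ] Fb [-0.55 -0.64] w -0.0004
```

Call:
{"api": "drive_tool", "payload": {
  "commands": [0,-0.001,0.0005,0,0,0,0,0,-0.001,0.001,0,0,0,0,0,-0.001,0.0015,0,0,0,0,0,-0.001,0.0015,0,0,0,0]
}}

```text
t: 8.95
position: [0.5917, 0.3609, 0.0341]
orientation: [0.614, 0.789, -0.001, 0.001]
contact_force: [-2.7, -1.2, 5.2]
grip_width: 0.0001
```

Run:
```python
from h import *
s=show()
```

```text
t 8.95 board [31.5 57.8] z 34.1 F [-2.7  -1.24  5.17] Fb [-2.92 -0.54] w 0.0001
```

Light contact at 5 N. Sweeping to the first bend.

Call:
{"api": "drive_tool", "payload": {
  "commands": [-0.0028,-0.0013,0,0,0,0,0,-0.0056,-0.0026,0,0,0,0,0,-0.0084,-0.004,0,0,0,0,0,-0.0112,-0.0053,0,0,0,0,0,-0.014,-0.0066,0,0,0,0,0,-0.0168,-0.008,0,0,0,0,0]
}}

```text
t: 9.55
position: [0.5889, 0.3432, 0.0341]
orientation: [0.614, 0.79, 0.001, 0.001]
contact_force: [0.4, 3.0, 5.5]
grip_width: -0.0001
```

Run:
```python
from h import *
s=show()
```

```text
t 9.55 board [24.5 41.4] z 34.1 F [0.44 3.01 5.49] Fb [1.16 2.81] w -0.0001
```

Call:
{"api": "drive_tool", "payload": {
  "commands": [-0.001,-0.0005,0,0,0,0,0,-0.0028,-0.0013,0,0,0,0,0,-0.0056,-0.0026,0,0,0,0,0,-0.0084,-0.004,0,0,0,0,0,-0.0112,-0.0053,0,0,0,0,0,-0.014,-0.0066,0,0,0,0,0,-0.017,-0.008,0,0,0,0,0,-0.017,-0.008,0,0,0,0,0]
}}

```text
t: 10.35
position: [0.5852, 0.3243, 0.0342]
orientation: [0.614, 0.789, 0.0, 0.001]
contact_force: [1.0, 3.2, 5.1]
grip_width: -0.0001
```

Run:
```python
from h import *
s=show()
```

```text
t 10.35 board [16.2 23.9] z 34.2 F [1.05 3.19 5.1 ] Fb [1.8  2.84] w -0.0001
```

Call:
{"api": "drive_tool", "payload": {
  "commands": [-0.0025,0.0015,0,0,0,0,0,-0.005,0.003,0,0,0,0,0,-0.0075,0.0045,0,0,0,0,0,-0.01,0.006,0,0,0,0,0,-0.0125,0.0075,0,0,0,0,0,-0.015,0.009,0,0,0,0,0,-0.0175,0.0105,0,0,0,0,0,-0.02,0.012,0,0,0,0,0,-0.022,0.013,0,0,0,0,0,-0.022,0.013,0,0,0,0,0]
}}

```text
t: 11.35
position: [0.6019, 0.3062, 0.0341]
orientation: [0.614, 0.789, -0.001, 0.0]
contact_force: [-2.5, 2.9, 7.3]
grip_width: 0.0002
```

Run:
```python
from h import *
s=show()
```

```text
t 11.35 board [28.   2.3] z 34.1 F [-2.49  2.92  7.28] Fb [-1.7   3.44] w 0.0002
```

Call:
{"api": "drive_tool", "payload": {
  "commands": [-0.0025,0.0015,-0.0002,0,0,0,0,-0.005,0.003,-0.0002,0,0,0,0,-0.0075,0.0045,-0.0002,0,0,0,0,-0.01,0.0062,-0.0002,0,0,0,0,-0.0125,0.0078,-0.0002,0,0,0,0,-0.015,0.0093,-0.0002,0,0,0,0,-0.0175,0.011,-0.0002,0,0,0,0,-0.02,0.0125,-0.0002,0,0,0,0,-0.022,0.014,-0.0002,0,0,0,0,-0.022,0.014,-0.0002,0,0,0,0]
}}

```text
t: 12.35
position: [0.6206, 0.2879, 0.0342]
orientation: [0.614, 0.789, -0.001, 0.0]
contact_force: [-3.1, 2.9, 8.0]
grip_width: -0.0005
```

Run:
```python
from h import *
s=show()
```

```text
t 12.35 board [ 41.5 -20. ] z 34.2 F [-3.15  2.89  8.  ] Fb [-2.34  3.58] w -0.0005
```

Force is 8 N, so I'll ease it by another 0.3 mm. On to right_mid at (34.6,-38.5).

Call:
{"api": "drive_tool", "payload": {
  "commands": [-0.0025,-0.0008,-0.0002,0,0,0,0,-0.005,-0.002,-0.0003,0,0,0,0,-0.0075,-0.003,-0.0003,0,0,0,0,-0.01,-0.0038,-0.0003,0,0,0,0,-0.0125,-0.0048,-0.0003,0,0,0,0,-0.015,-0.0057,-0.0003,0,0,0,0,-0.0185,-0.007,-0.0003,0,0,0,0,-0.0185,-0.007,-0.0003,0,0,0,0]
}}

```text
t: 13.15
position: [0.6194, 0.2679, 0.0342]
orientation: [0.614, 0.789, -0.001, 0.001]
contact_force: [1.6, 2.4, 4.8]
grip_width: 0.0002
```

Run:
```python
from h import *
s=show()
```

```text
t 13.15 board [ 35.5 -39.2] z 34.2 F [1.65 2.45 4.77] Fb [2.2  1.97] w 0.0002
```

Next, right at (27,-57), then check before lifting.

Call:
{"api": "drive_tool", "payload": {
  "commands": [-0.0025,-0.0012,0,0,0,0,0,-0.005,-0.0024,0,0,0,0,0,-0.0075,-0.0036,0,0,0,0,0,-0.01,-0.0048,0,0,0,0,0,-0.0125,-0.006,0,0,0,0,0,-0.015,-0.0072,0,0,0,0,0,-0.0175,-0.0082,0,0,0,0,0,-0.018,-0.0083,0,0,0,0,0,-0.018,-0.0083,0,0,0,0,0]
}}

```text
t: 14.05
position: [0.6156, 0.2487, 0.0342]
orientation: [0.614, 0.789, -0.001, 0.001]
contact_force: [0.8, 3.9, 5.7]
grip_width: 0.0001
```

Run:
```python
from h import *
s=show()
```

```text
t 14.05 board [ 27.1 -56.8] z 34.2 F [0.84 3.93 5.72] Fb [1.78 3.6 ] w 0.0001
```

Right end reached. Lifting clear, up and then back toward the near end.

Call:
{"api": "drive_tool", "payload": {
  "commands": [0,0,-0.005,0,0,0,0,0,0,-0.03,0,0,0,0,0,0,-0.075,0,0,0,0,0,0,-0.12,0,0,0,0,-0.03,-0.03,-0.15,0,0,0,0,-0.07,-0.06,-0.15,0,0,0,0,-0.11,-0.09,-0.15,0,0,0,0,-0.15,-0.12,-0.15,0,0,0,0,-0.18,-0.15,-0.15,0,0,0,0,-0.18,-0.15,-0.15,0,0,0,0,-0.18,-0.15,-0.15,0,0,0,0]
}}

```text
t: 15.15
position: [0.5128, 0.0362, 0.1837]
orientation: [0.615, 0.789, -0.002, -0.0]
contact_force: [-0.2, 0.4, -0.1]
grip_width: 0.0002
```

Run:
```python
from h import *
from plant import r
s=show()
c=r.capture("side");cv2.imwrite(f"pics/side8.png",cv2.resize(c["pixels"][150:250,120:260,::-1],None,fx=5.5,fy=5.5,interpolation=cv2.INTER_CUBIC))
c=r.capture("top");cv2.imwrite("pics/top8.png",cv2.resize(c["pixels"][80:240,190:330,::-1],None,fx=3.7,fy=3.7,interpolation=cv2.INTER_CUBIC))
```

```text
t 15.15 board [-124.8 -237.5] z 183.7 F [-0.18  0.44 -0.11] Fb [-0.06  0.47] w 0.0002
```

View pics/side8.png

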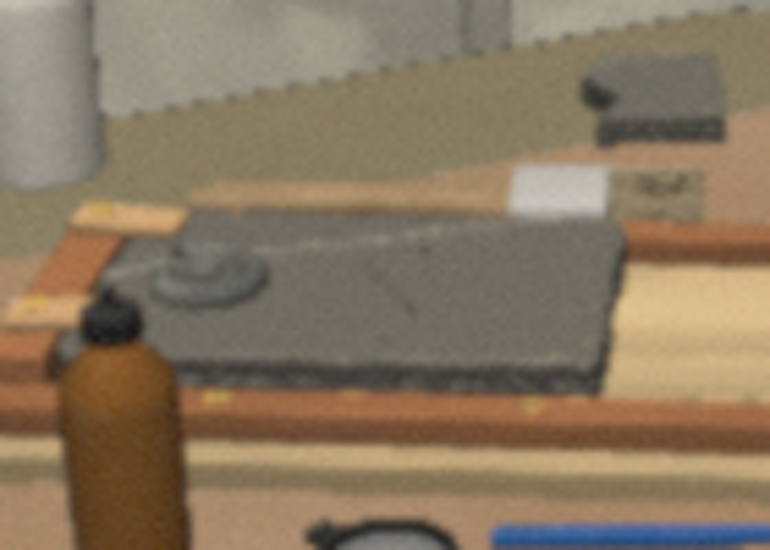

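View pics/top8.png

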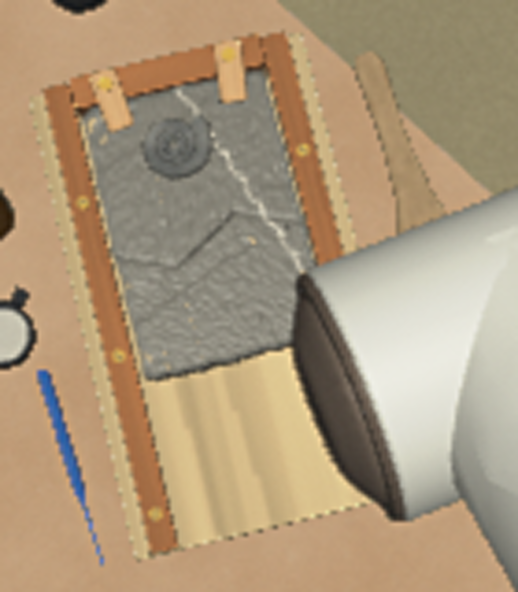

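The joint is closed in both views: a thin hairline from (120,258) to (300,215) in the top zoom, with the vein continuous. The other things are in place and the arm is clear.

Run:
```python
from plant import r
print(r.job_done())
```

```text
the job is handed in; nothing more can be done
None
```

I pushed the loose half home and ran the shut fingertips along the whole closed crack, left end to right end. The job was handed in at about 15 s.

- **Push:** I used two fingers opened to 60 mm against the straight outer edge. Sliding took about 2.5 N. I stopped when the force rose to about 8.5 N and the slab no longer moved.
- **Feel:** Every force I read along the crack was between 5 and 8 N. I only had readings at the end of each move, about one at each of the seven points. My positions were within about 1 mm of the crack as measured in the camera images. I felt no step: the fingertip height stayed between 34.1 and 34.2 mm.
- **Last checks:** Both pictures show the crack as a hairline, with the white vein running on across it and the slab flat. The arm is clear, with readings at the noise level (under 0.5 N). The bottle, loupe, pick and brush look unmoved, though the bottle and brush were only partly in view in the last pictures.
- **Small disagreement:** The outer edge came out about 2 mm different by touch than by camera, within the calibration tolerance. I judged the final closure from the pictures and the push stop, and did not measure it in millimetres.

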